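# Slide the V-rest onto the bench plate and lay the punch in it

## Task

Get the forming punch ready for polishing: first slide the wooden V-rest along the bench, without lifting it, to the middle of the steel bench plate, with its groove running along the plate's long side, square to the plate. Then take the punch that stands upright and lower it onto its side in the rest's groove, about centred so that it lies on both Vs, pointing either way; do not let it drop. Leave the jar, the wire spool and the small box where they are.

Things in the scene. Friction and masses are not known exactly. Their poses are not given: they have to be found in the camera images.
- plate: Bright steel rectangular plate let flush into the wooden bench top, 180 mm along its x by 150 mm along its y, four dark screws at the corners; fixed, lies flat, nothing stands proud. Origin at the centre of the plate at bench height; its x axis runs along its long side.
- rest: Loose wooden V-rest, 0.5 kg. Dark base 116 (x) by 100 (y) by 18 mm high; at x = -47 and +47 a green-painted V-block, 18 mm thick in x, 100 wide (flush with the base's long sides), top 53 mm over the bench; open gap of 76 mm between them. Each V: 90 degree notch, 56 mm wide at the top, bottom line 25 mm over the bench. Groove runs along x. Origin: centre of the underside, z up.
- seat (a point): Point of the V-rest where the middle of the punch's axis comes to lie: over the centre of the rest, 47.6 mm above its underside; axes as the rest's.
- punch: Loose forming punch, a round rod 32 mm in diameter and 125 mm long, about 0.22 kg: dark wooden shaft (85 mm) and steel nose (40 mm, its end slightly domed). It starts standing upright on its flat wooden end. Origin at the centre of the wooden end face; z along the rod to the nose.
- punch_mid (a point): Point on the punch's axis half way along it, 62.5 mm from the wooden end; axes as the punch's.
- jar: Bystander: small amber glass jar with black cap, 44 mm in diameter, 55 mm high, loose. Origin at the centre of its underside.
- spool: Bystander: black spool of copper wire lying flat, 72 mm in diameter, 24 mm high, loose. Origin at the centre of its underside.
- box: Bystander: small white paper box, 50 x 50 x 35 mm, loose. Origin at the centre of its underside.

How it is judged (in metres and radians):
On the way, in this order (a step that is already met when the one before it is completed fails the run):
1. the V-rest stands on the middle of the steel plate, square to it (horizontal distance between rest and plate below 0.02 m and angle between the x axis of rest and the x axis of plate, either way round below 0.2 rad and height (world z) of rest below 0.004 m and angle between rest's own z axis and vertical below 0.05 rad), for 0.2 s.
2. the punch lies in the groove on both Vs (angle between the z axis of punch and the x axis of rest, either way round below 0.1 rad and x of punch_mid in the frame of seat between -0.02 and 0.02 m and y of punch_mid in the frame of seat between -0.006 and 0.006 m and z of punch_mid in the frame of seat between -0.005 and 0.005 m), for 0.2 s.
At the end, for the whole second after the job is handed in: V-rest flat on the bench, centre within 20 mm of the plate's centre, groove within 0.2 rad of the plate's long side; punch lies in the groove either way round: its middle within 20 mm of the seat along the groove, 6 mm sideways, 5 mm in height, within 0.1 rad of the groove; both at rest (all of step 1 and all of step 2 and linear speed of each of rest, punch below 0.01 m/s); the robot touches nothing.
It fails at once if the V-rest is lifted (15 mm) or tipped (0.2 rad) (height (world z) of rest above 0.015 m or angle between rest's own z axis and vertical above 0.2 rad).
It fails at once if the punch is let go more than 30 mm above its seat, over the rest (z of punch_mid in the frame of seat above 0.03 m and horizontal distance between punch_mid and seat below 0.06 m and contact force between the fingers and punch below 0.1 N).
It fails at once if the jar, the spool or the box is moved by more than 30 mm (distance of any of jar, spool, box from where it was at the start of the episode above 0.03 m).
It also fails if it takes over 64 s, if anything falls off the work surface, if the arm or the gripper's body presses on something with over 40 N, if the wrist force passes 120 N, or if a joint passes its speed limit or range.

## Robot

A 6-joint arm with a two-finger parallel gripper is mounted at the origin on the work surface. World frame = base frame: x ahead of the robot, y to its left, z up, the work surface at z = 0. Lengths are in m, angles in degrees, forces in N, time in s.
With the tool pointing down it reaches from about 0.3 to 0.75 m from the base axis. Payload 8.5 kg.
Tool frame: the origin (TCP) lies midway between the tips of the shut fingers; the grasp point (between the pads) lies 19 mm behind it; z points along the fingers, y is the line along which they close (so a half turn about z gives the same grasp; the last joint's range is limited). The gripper opens to 85 mm and grips with 20 to 120 N. Pads are 22 mm wide; open, the fingers measure 114 mm over their backs; the gripper's body (76 mm by 85 mm) begins 54 mm behind the grasp point. The pads swing forward as they close: fully open they stand 13 mm farther back than shut.
Start: joints at [51.205, 21.807, 74.336, -0, 83.858, -12.336], TCP at [0.245, 0.492, 0.204] pointing down, gripper open.
Joint ranges: [-178.18, 178.18], [-50.72, 133.34], [12.68, 142.11], [-81.47, 261.47], [9.98, 163.14], [-165.26, 165.26]. Speed limits (degrees/s): [136.94, 136.94, 180, 180, 180, 180].

## Interface

Orientations are given as a 3x3 rotation matrix whose columns are the frame's x, y, z axes.
In Python, from rig import env gives the robot as it stands. The module is installed in compiled form; this text tells all that it offers.
- The arm moves only by the tool jog_arm, never from a script. Its argument "targets" is a list of rows, each a list of 6 numbers: the shift along the tool's x, y, z in cm, then the turn, a rotation vector about the tool's x, y, z in degrees. A call has 1 to 8 rows; each row is the pose to reach, as a shift and turn from the pose commanded when the call began, along the tool's axes at that moment; what a row does not reach only later rows make up. A row lasts 1/12 s, in which the tool goes at most 41.7 mm and 7.16 degrees, less where a joint would pass 70% of its speed; a pose out of reach is approached as far as the arm can. A call with a gripper value outside its range is refused whole. "hand" is the opening, from 0 (shut) to 1 (fully open), set as the call begins (left out, the last holds). The fingers move at their own pace and stop on an object; "newtons" is the grip in N (left out, the last holds). Time passes only in rows, so rows that repeat a pose let the fingers close. It gives the time, the measured TCP pose, the force, the opening and the grip force at its end, in the units of the state.
- env.observe(): the state, without advancing time (a new reading comes with each control period).
- env.get_image(name): name is "scene" or "side" or "wrist"; returns a dict with "frame" (420x560x3 uint8, red, green, blue), "depth" (420x560 float32, m along the optical axis (not along the pixel's ray), 0 where there is no reading), "fovy" (degrees; the focal length in pixels is half the picture's height over the tangent of half this angle, whatever the lens; pixels are square), "cx", "cy" (the principal point, pixels), "cam_to_world" (4x4, takes a point from camera to world coordinates). Camera axes: x right, y down, z forward; pixel columns grow to the right and rows downward; lengths in m; the calibration is good to about 2 mm. The wrist camera is an equidistant fisheye: a pixel r from the principal point sees the ray r / f radians off the axis. A picture is of the moment at which its call begins.
- env.close_job(): hands the job in; it is judged then, once.
Trained networks look in the newest picture that a camera, given by its name, has taken for a name from the list of things; names that differ only in an ending like _2 or _b are one class to them, and where a whole thing is asked for, a point or a joint stands for the part that bears it (a point fixed in the world has none). Each returns a list of dicts, best first, with "score" (0 to 1); they miss things now and then, are a little off and sometimes report something else, mostly with a low value. They report only what shows in the picture. A call takes as long as a camera call.
- env.regions_of(camera, target): "pixels" (420x560 bool, what is visible of it) and "point" ([row, column] in pixels, amid what is visible of it).
The state is a dict: "time_s": time; "q": joint angles; "qvel": joint speeds; "joint_efforts": joint torques, N m; "position": TCP position; "tool_rot": TCP orientation; "ft_force": force on the tool from outside, world axes, zero at the start; "wrist_torque": the same for the moment, N m; "grip_width": finger opening in m; "gripper_force": force on a finger pad.
Only numpy, scipy, OpenCV 4.12 (cv2) and the standard library are available. Lean on these libraries where they do the work, as an engineer would, in place of code of your own. Each camera call takes 0.05 s, during which the arm holds its last target. There are 200 camera calls.

## Working session

There is one attempt and no reset: what is moved stays moved. The work goes in short steps, Python scripts to look and compute and a tool call to move; the robot and the scene stay as the last step left them, time stands still between calls to the robot, and variables do not carry over. Pictures are saved under pics/ and viewed, at most 10 in all, crops included, and the job is handed in when it is done.

Besides the shell and the picture viewer there is one more tool, called as name(argument=value, ...), one argument or row to a line, values as JSON. jog_arm: Moves the arm, as the interface text tells. Its arguments: {"type":"object","properties":{"targets":{"type":"array","items":{"type":"array","items":{"type":"number"}}},"hand":{"type":"number"},"newtons":{"type":"number"}},"required":["targets"]}

```bash
mkdir -p pics; ls; cat > h.py <<'E'
import numpy as np, cv2
from rig import env
def cloud(im):
    d=im["depth"];h,w=d.shape;f=h/2/np.tan(np.radians(im["fovy"])/2)
    v,u=np.mgrid[:h,:w];X=np.stack([(u-im["cx"])/f*d,(v-im["cy"])/f*d,d],-1)
    T=im["cam_to_world"];return X@T[:3,:3].T+T[:3,3]
E
python3 - <<'E'
from h import *
o=env.observe();print(o)
for n in ["scene","side"]:
    im=env.get_image(n);cv2.imwrite(f"pics/{n}0.png",im["frame"][:,:,::-1]);P=cloud(im)
    for t in ["plate","rest","punch","jar","spool","box"]:
        for r in env.regions_of(n,t)[:2]:
            m=r["pixels"]&(im["depth"]>0);q=P[m]
            if len(q):print(n,t,round(r["score"],2),np.round(r["point"]),m.sum(),np.round(np.percentile(q,[2,50,98],axis=0),3).tolist())
E
```

```text
pics
{'time_s': 0.0, 'q': array([ 5.12038761e+01,  2.18405593e+01,  7.43838025e+01, -5.25327336e-04,
        8.38603435e+01, -1.23371537e+01]), 'qvel': array([ 0.02976536,  0.0465121 ,  0.03547754, -0.12062565,  0.06229516,
        0.02218116]), 'joint_efforts': array([ 1.47701336e-03, -4.48462951e+01, -2.31280518e+01, -1.20810346e-04,
        4.75770226e-03, -9.08631506e-06]), 'position': array([0.24485681, 0.49211309, 0.20372146]), 'tool_rot': array([[-8.95253955e-01,  4.45555284e-01, -9.19179673e-04],
       [ 4.45556126e-01,  8.95253259e-01, -1.15793699e-03],
       [ 3.06973654e-04, -1.44619380e-03, -9.99998907e-01]]), 'ft_force': array([-0.09105534,  0.23184351, -0.13959102]), 'wrist_torque': array([ 0.0075553 ,  0.00966863, -0.02753354]), 'gripper_force': 0.0, 'grip_width': 0.08534887755391754}
scene plate 0.68 [192. 304.] 3242 [[0.438, -0.107, -0.004], [0.528, -0.034, 0.001], [0.611, 0.037, 0.005]]
scene plate 0.53 [211. 405.] 616 [[0.503, 0.203, 0.0], [0.524, 0.22, 0.073], [0.529, 0.233, 0.125]]
scene rest 0.66 [158. 238.] 1767 [[0.486, -0.288, 0.004], [0.54, -0.231, 0.021],
[... 544 characters left out ...]
 0.36 [158. 234.] 1790 [[0.484, -0.287, 0.003], [0.539, -0.23, 0.02], [0.601, -0.179, 0.055]]
side plate 0.88 [260. 231.] 4501 [[0.437, -0.11, 0.0], [0.518, -0.045, 0.002], [0.608, 0.035, 0.004]]
side rest 0.6 [326. 286.] 5135 [[0.475, -0.296, 0.003], [0.536, -0.254, 0.02], [0.592, -0.189, 0.055]]
side punch 0.7 [179. 193.] 672 [[0.495, 0.198, 0.005], [0.507, 0.203, 0.069], [0.524, 0.215, 0.124]]
side jar 0.6 [283. 401.] 826 [[0.737, -0.257, 0.008], [0.748, -0.246, 0.038], [0.772, -0.222, 0.057]]
side spool 0.68 [186. 279.] 491 [[0.695, 0.17, 0.002], [0.725, 0.195, 0.024], [0.763, 0.235, 0.027]]
side box 0.64 [220. 345.] 613 [[0.759, -0.05, 0.002], [0.78, -0.03, 0.029], [0.818, -0.0, 0.037]]
```

View pics/side0.png

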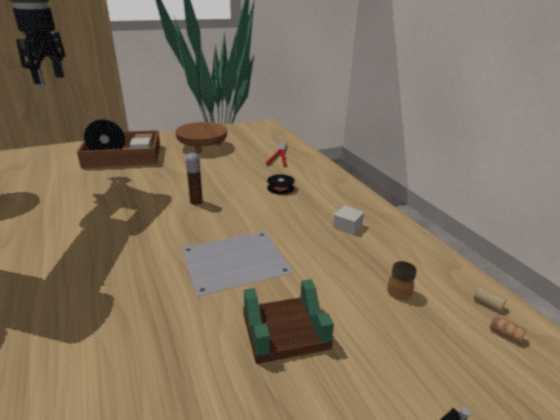

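View pics/scene0.png

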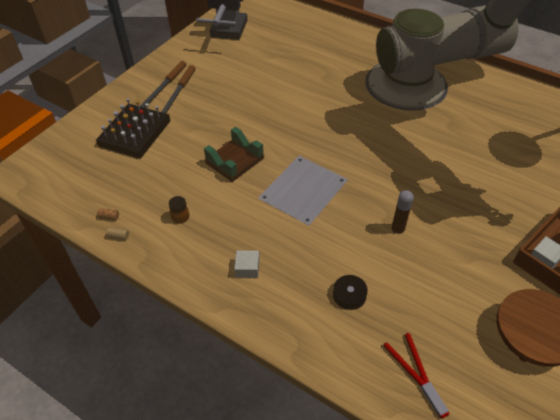

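```bash
python3 - <<'E'
from h import *
pts={}
for n in ["scene","side"]:
    im=env.get_image(n);P=cloud(im)
    for t in ["plate","rest","punch"]:
        r=env.regions_of(n,t)[0];m=cv2.erode(r["pixels"].astype(np.uint8),np.ones((3,3)))>0
        if t!='punch': m=r["pixels"]
        q=P[m&(im["depth"]>0)]; pts[n,t]=q
        if t=="plate":print(n,t,cv2.minAreaRect(q[abs(q[:,2])<.01][:,:2].astype(np.float32)*1000))
        if t=="rest":
            k=q[(q[:,2]>.046)&(q[:,2]<.06)];print(n,t,len(k),np.median(k[:,2]),cv2.minAreaRect(k[:,:2].astype(np.float32)*1000))
            k=q[(q[:,2]>.003)&(q[:,2]<.06)];print(' all',cv2.minAreaRect(k[:,:2].astype(np.float32)*1000))
        if t=="punch":
            k=q[q[:,2]>.117];print(n,t,len(k),k.mean(0),k[:,:3].min(0),k.max(0))
            k=q[(q[:,2]>.03)&(q[:,2]<.11)]
            A=np.c_[2*k[:,:2],np.ones(len(k))];s=np.linalg.lstsq(A,(k[:,:2]**2).sum(1),rcond=None)[0];print(' circ',s[:2],np.sqrt(s[2]+s[0]**2+s[1]**2))
allp=np.vstack([pts["scene","rest"],pts["side","rest"]])
k=allp[(allp[:,2]>.046)&(allp[:,2]<.06)];print(cv2.minAreaRect(k[:,:2].astype(np.float32)*1000))
allp=np.vstack([pts["scene","plate"],pts["side","plate"]])
print(cv2.minAreaRect(allp[:,:2].astype(np.float32)*1000))
E
```

```text
scene plate ((521.8348388671875, -35.763671875), (157.68153381347656, 192.84999084472656), 86.90441131591797)
scene rest 248 0.05156496746919792 ((540.0985107421875, -235.80548095703125), (103.01610565185547, 112.78380584716797), 79.86189270019531)
 all ((540.17578125, -234.96080017089844), (103.41532897949219, 116.20124053955078), 78.84664154052734)
scene punch 88 [0.51848451 0.2177852  0.12182805] [0.50542285 0.20573412 0.11709527] [0.53132217 0.23186804 0.12839434]
 circ [0.51660978 0.21765427] 0.011927099297934203
side plate ((523.3671875, -36.51018524169922), (152.81011962890625, 181.95721435546875), 88.08152770996094)
side rest 870 0.05355489043620518 ((537.1165161132812, -238.56936645507812), (102.3424301147461, 112.82454681396484), 80.3956527709961)
 all ((535.9951171875, -238.27203369140625), (102.63002014160156, 114.99827575683594), 80.4961166381836)
side punch 53 [0.50855979 0.20641652 0.12185155] [0.49652713 0.19749735 0.1171035 ] [0.52037925 0.21649793 0.12598782]
 circ [0.50925917 0.21024222] 0.011175350807166667
((538.4952392578125, -236.77281188964844), (106.34528350830078, 114.94386291503906), 80.3956527709961)
((521.8348388671875, -35.763671875), (157.68153381347656, 192.84999084472656), 86.90441131591797)
```

Both pictures show the rest, about (286,326) in side and (235,158) in scene. Its V-blocks are at the low-x and high-x ends, so the groove runs along world x at roughly -10°. The plate is at (235,262) in side and the punch is upright at (195,180). Heights of the rest and punch agree between the two views: 52–54 mm and 125 mm.

```bash
cat >> h.py <<'E'
from scipy.spatial.transform import Rotation as R
def rot(yaw,tilt=0,az=0):
    "tool y at yaw deg (horizontal); tool z = down, tilted by tilt deg toward the horizontal direction az"
    y=np.array([np.cos(np.radians(yaw)),np.sin(np.radians(yaw)),0]);t,a=np.radians([tilt,az])
    z=np.array([np.sin(t)*np.cos(a),np.sin(t)*np.sin(a),-np.cos(t)]);z-=y*(y@z);z/=np.linalg.norm(z)
    return np.c_[np.cross(y,z),y,z]
def delta(p,M):
    o=env.observe();T=o["tool_rot"]
    d=T.T@(np.array(p)-o["position"])*100;r=R.from_matrix(T.T@M).as_rotvec(degrees=True)
    print("row",np.round(d,2).tolist(),np.round(r,2).tolist(),"pos",np.round(o["position"],4),"t",o["time_s"])
E
python3 - <<'E'
from h import *
delta([.4985,-.19,.13],rot(-10))
E
```

```text
row [-53.09, -49.8, 7.43] [0.0, -0.0, 73.54] pos [0.2451 0.4924 0.2043] t 1.1
```

jog_arm(
  targets=[
    [-53.1,-49.8,5,0,0,73.5],
    [-53.1,-49.8,5,0,0,73.5],
    [-53.1,-49.8,5,0,0,73.5],
    [-53.1,-49.8,5,0,0,73.5],
    [-53.1,-49.8,5,0,0,73.5],
    [-53.1,-49.8,5,0,0,73.5],
    [-53.1,-49.8,5,0,0,73.5],
    [-53.1,-49.8,5,0,0,73.5],
  ],
  hand=0.55,
  newtons=60,
)

```text
time_s: 1.77
position: [0.3611, 0.1788, 0.1816]
tool_rot: [[-0.103, 0.995, 0.001], [0.995, 0.103, 0.0], [0.0, 0.001, -1.0]]
ft_force: [1.3, -0.2, 0.1]
grip_width: 0.0472
gripper_force: 0.0
```

```bash
python3 - <<'E'
from h import *
delta([.4985,-.19,.13],rot(-10))
E
```

```text
row [-38.1, 9.87, 5.17] [0.05, -0.01, 15.91] pos [0.3611 0.1788 0.1816] t 1.7667
```

jog_arm(
  targets=[
    [-38.1,9.9,5.2,0,0,15.9],
    [-38.1,9.9,5.2,0,0,15.9],
    [-38.1,9.9,5.2,0,0,15.9],
    [-38.1,9.9,5.2,0,0,15.9],
    [-38.1,9.9,5.2,0,0,15.9],
    [-38.1,9.9,5.2,0,0,15.9],
    [-38.1,9.9,5.2,0,0,15.9],
    [-38.1,9.9,5.2,0,0,15.9],
  ],
)

```text
time_s: 2.43
position: [0.4786, -0.1305, 0.1377]
tool_rot: [[0.168, 0.986, 0.0], [0.986, -0.168, -0.0], [-0.0, 0.0, -1.0]]
ft_force: [0.0, 0.3, -0.7]
grip_width: 0.0471
gripper_force: 0.0
```

```bash
python3 - <<'E'
from h import *
delta([.4985,-.19,.13],rot(-10))
E
```

```text
row [-5.53, 2.96, 0.77] [0.02, 0.0, 0.32] pos [ 0.4786 -0.1305  0.1377] t 2.4333
```

jog_arm(
  targets=[
    [-5.5,3,0.8,0,0,0.3],
    [-5.5,3,0.8,0,0,0.3],
    [-5.5,3,0.8,0,0,0.3],
    [-5.5,3,0.8,0,0,0.3],
  ],
)

```text
time_s: 2.77
position: [0.4985, -0.1882, 0.1293]
tool_rot: [[0.175, 0.985, -0.001], [0.985, -0.175, 0.001], [0.001, -0.001, -1.0]]
ft_force: [-0.3, 0.7, -0.8]
grip_width: 0.047
gripper_force: 0.0
```

```bash
python3 - <<'E'
from h import *
im=env.get_image("wrist");cv2.imwrite("pics/w1.png",im["frame"][:,:,::-1])
f=210/np.tan(np.radians(im["fovy"])/2);d=im["depth"];v,u=np.mgrid[:420,:560]
dx,dy=u-im["cx"],v-im["cy"];r=np.hypot(dx,dy)+1e-9;th=r/f
k=d*np.tan(th)/r;X=np.stack([dx*k,dy*k,d],-1);T=im["cam_to_world"];P=X@T[:3,:3].T+T[:3,3]
m=(d>0)&(th<1.4)&(P[...,2]>.047)&(P[...,2]<.059)&(P[...,1]<-.12)&(P[...,1]>-.36)&(abs(P[...,0]-.54)<.09)
q=P[m];print(m.sum(),q[:,2].mean(),cv2.minAreaRect(q[:,:2].astype(np.float32)*1000))
delta([.4985,-.19,.027],rot(-10))
E
```

```text
2493 0.0530714345522393 ((538.7220458984375, -238.4621124267578), (99.61066436767578, 112.9084701538086), 80.49461364746094)
row [-0.28, 0.08, 10.26] [-0.04, -0.03, 0.02] pos [ 0.4983 -0.1871  0.1296] t 2.8167
```

View pics/w1.png

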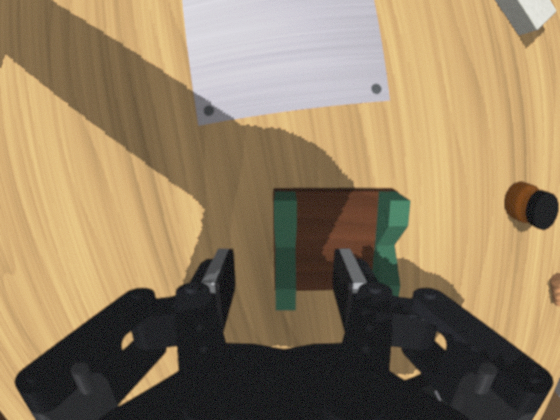

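The wrist view shows the near V-block at column 285, between the fingers at columns 215 and 355. The measured rest is centre (0.539, -0.238), yaw -9.5°, top 53 mm. I'll descend onto its +y wing.

jog_arm(
  targets=[
    [-0.5,0.1,5,0,0,-0.5],
    [-0.5,0.1,9,0,0,-0.5],
    [-0.5,0.1,10.2,0,0,-0.5],
    [-0.5,0.1,10.2,0,0,-0.5],
    [-0.5,0.1,10.2,0,0,-0.5],
  ],
)

```text
time_s: 3.23
position: [0.4987, -0.1915, 0.0283]
tool_rot: [[0.163, 0.987, -0.001], [0.987, -0.163, 0.001], [0.0, -0.001, -1.0]]
ft_force: [1.4, 0.8, 0.2]
grip_width: 0.0468
gripper_force: 0.0
```

jog_arm(
  targets=[
    [0,0,0,0,0,0],
    [0,0,0,0,0,0],
    [0,0,0,0,0,0],
    [0,0,0,0,0,0],
    [0,0,0,0,0,0],
    [0,0,0,0,0,0],
  ],
  hand=0,
)

```text
time_s: 3.73
position: [0.4988, -0.1927, 0.0282]
tool_rot: [[0.164, 0.986, 0.001], [0.986, -0.164, -0.0], [-0.0, 0.001, -1.0]]
ft_force: [0.4, -0.3, 0.2]
grip_width: 0.0
gripper_force: 0.0
```

```bash
python3 - <<'E'
from h import *
o=env.observe();print(o["position"],o["grip_width"])
# rigid move of rest from (c0,yaw0) to plate, carried by tool
c0=np.array([.5387,-.2385]);dy=np.radians(-2+9.5);c1=np.array([.5234,-.0365])
C,S=np.cos(dy),np.sin(dy);p=c1+np.array([[C,-S],[S,C]])@(o["position"][:2]-c0)
M=R.from_euler('z',dy).as_matrix()@o["tool_rot"]
delta([*p,o["position"][2]],M)
E
```

```text
[ 0.49884124 -0.19268536  0.02820348] 2.4699632759253796e-06
row [19.03, -5.29, -0.01] [-0.0, 0.0, -7.5] pos [ 0.4988 -0.1927  0.0282] t 3.7333
```

The fingers closed on nothing, so I'll look.

```bash
cat >> h.py <<'E'
def wcloud(im):
    f=210/np.tan(np.radians(im["fovy"])/2);d=im["depth"];v,u=np.mgrid[:420,:560]
    dx,dy=u-im["cx"],v-im["cy"];r=np.hypot(dx,dy)+1e-9;th=r/f
    k=d*np.tan(th)/r;X=np.stack([dx*k,dy*k,d],-1);T=im["cam_to_world"];return X@T[:3,:3].T+T[:3,3],(d>0)&(th<1.4)
E
python3 - <<'E'
from h import *
im=env.get_image("wrist");cv2.imwrite("pics/w2.png",im["frame"][:,:,::-1])
im=env.get_image("side");cv2.imwrite("pics/s2.png",cv2.resize(im["frame"][230:370,200:390,::-1],None,fx=4,fy=4))
E
```

```text
(no output)
```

View pics/w2.png

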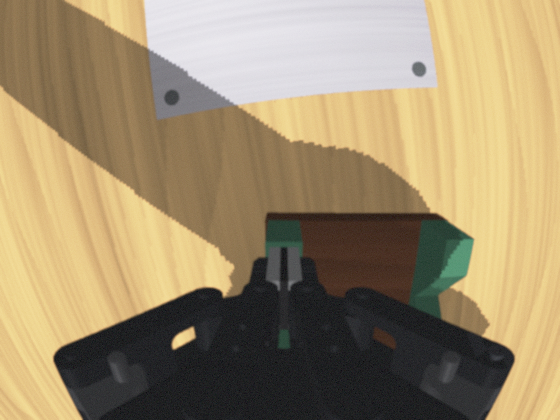

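View pics/s2.png

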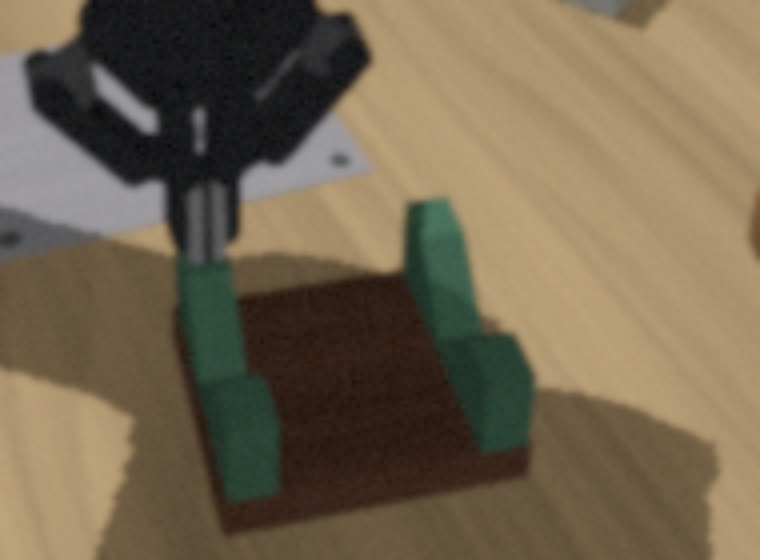

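```bash
python3 - <<'E'
from h import *
im=env.get_image("side");P=cloud(im)
q=P[env.regions_of("side","rest")[0]["pixels"]&(im["depth"]>0)]
k=q[(q[:,2]>.003)&(q[:,2]<.06)];print('all',cv2.minAreaRect(k[:,:2].astype(np.float32)*1000))
# rest-frame profile of near block
im=env.get_image("wrist");P,ok=wcloud(im)
a=np.radians(-9.5);L=(P[...,:2]-[.5387,-.2385])@np.array([[np.cos(a),-np.sin(a)],[np.sin(a),np.cos(a)]])
for v in range(205,260,5):print(v,[(np.round(L[v,u]*1000).tolist(),round(float(P[v,u,2])*1000)) for u in (272,284,296,340)])
o=env.observe();print(o["position"],(o["position"][:2]-[.5387,-.2385])@np.array([[np.cos(a),-np.sin(a)],[np.sin(a),np.cos(a)]]),o["grip_width"],o["ft_force"])
f=im["frame"].astype(int)
g=ok&(f[...,1]>f[...,0]*1.3)&(f[...,1]>f[...,2]*1.1)&(f[...,1]>40);l=L[g];z=P[g][:,2]
for y in range(-60,70,10):
    s=(l[:,0]<-.02)&(abs(l[:,1]*1000-y)<5)
    if s.sum()>3:print(y,s.sum(),np.round(np.percentile(z[s]*1000,[5,50,95])),np.round(np.percentile(l[s,0]*1000,[5,95])))
E
```

```text
all ((536.514892578125, -238.37989807128906), (102.59204864501953, 115.80802917480469), 80.58592987060547)
205 [([-54.0, 54.0], 2), ([-47.0, 54.0], 2), ([-39.0, 54.0], 2), ([-11.0, 54.0], 2)]
210 [([-54.0, 51.0], 2), ([-47.0, 51.0], 2), ([-39.0, 51.0], 2), ([-11.0, 51.0], 1)]
215 [([-54.0, 50.0], 8), ([-47.0, 49.0], 8), ([-39.0, 50.0], 10), ([-12.0, 49.0], 8)]
220 [([-54.0, 49.0], 17), ([-47.0, 50.0], 19), ([-40.0, 49.0], 18), ([-14.0, 49.0], 18)]
225 [([-53.0, 50.0], 28), ([-47.0, 50.0], 29), ([-40.0, 50.0], 28), ([-14.0, 47.0], 19)]
230 [([-53.0, 50.0], 36), ([-47.0, 50.0], 37), ([-40.0, 50.0], 37), ([-14.0, 44.0], 20)]
235 [([-53.0, 50.0], 44), ([-47.0, 50.0], 45), ([-41.0, 50.0], 44), ([-13.0, 40.0], 19)]
240 [([-52.0, 49.0], 51), ([-47.0, 50.0], 52), ([-41.0, 49.0], 51), ([-14.0, 38.0], 21)]
245 [([-52.0, 48.0], 55), ([-47.0, 48.0], 55), ([-41.0, 48.0], 54), ([-13.0, 34.0], 20)]
250 [([-52.0, 49.0], 64), ([-47.0, 50.0], 64), ([-41.0, 49.0], 63), ([-13.0, 31.0], 19)]
255 [([-52.0, 50.0], 70), ([-47.0, 50.0], 70), ([-41.0, 50.0], 70), ([-13.0, 28.0], 20)]
[ 0.49870529 -0.19263236  0.02780499] [-0.04701655  0.03863756] 0.00015395721441442364 [ 0.37273459  0.22456614 -1.3942684 ]
-20 153 [41. 44. 47.] [-50. -44.]
-10 50 [39. 40. 42.] [-49. -44.]
30 4 [ 93.  98. 104.] [-47. -44.]
40 27 [53. 54. 55.] [-55. -38.]
50 905 [23. 44. 55.] [-55. -39.]
```

jog_arm(
  targets=[
    [0,0,-5,0,0,0],
    [0,0,-5,0,0,0],
    [0,0,-5,0,0,0],
    [0,0,-5,0,0,0],
  ],
  hand=0.55,
)

```text
time_s: 4.32
position: [0.4988, -0.1927, 0.078]
tool_rot: [[0.164, 0.986, 0.001], [0.986, -0.164, -0.001], [-0.0, 0.001, -1.0]]
ft_force: [-0.8, -0.1, -1.3]
grip_width: 0.0466
gripper_force: 0.0
```

```bash
python3 - <<'E'
from h import *
im=env.get_image("wrist");cv2.imwrite("pics/w3.png",im["frame"][:,:,::-1]);P,ok=wcloud(im)
o=env.observe();T=o["tool_rot"];print(o["position"],o["grip_width"])
Q=(P-o["position"])@T*1000
for v in range(225,300,5):print(v,[np.round(Q[v,u]).tolist() for u in range(200,240,8)])
E
```

```text
[ 0.49840063 -0.19242372  0.07730803] 0.047096930990234515
225 [[-15.0, -68.0, 78.0], [-15.0, -61.0, 76.0], [-15.0, -54.0, 76.0], [-15.0, -48.0, 76.0], [-14.0, -41.0, 76.0]]
230 [[-19.0, -68.0, 76.0], [-19.0, -62.0, 77.0], [-19.0, -55.0, 77.0], [-18.0, -48.0, 75.0], [-18.0, -41.0, 75.0]]
235 [[-23.0, -69.0, 76.0], [-23.0, -62.0, 76.0], [-23.0, -55.0, 77.0], [-23.0, -48.0, 76.0], [-23.0, -41.0, 76.0]]
240 [[-27.0, -69.0, 75.0], [-27.0, -62.0, 75.0], [-28.0, -55.0, 76.0], [-28.0, -48.0, 77.0], [-27.0, -42.0, 76.0]]
245 [[-32.0, -69.0, 77.0], [-32.0, -62.0, 76.0], [-32.0, -56.0, 76.0], [-32.0, -49.0, 76.0], [-31.0, -42.0, 75.0]]
250 [[-36.0, -69.0, 75.0], [-37.0, -63.0, 76.0], [-37.0, -56.0, 76.0], [11.0, -26.0, -38.0], [10.0, -23.0, -36.0]]
255 [[-41.0, -70.0, 76.0], [-41.0, -63.0, 75.0], [11.0, -29.0, -43.0], [11.0, -25.0, -43.0], [9.0, -23.0, -38.0]]
260 [[-46.0, -71.0, 76.0], [7.0, -33.0, -40.0], [11.0, -28.0, -49.0], [11.0, -24.0, -48.0], [7.0, -23.0, -39.0]]
265 [[7.0, -36.0, -46.0], [7.0, -32.0, -45.0], [11.0, -26.0, -55.0], [11.0, -23.0, -54.0], [4.0, -23.0, -39.0]]
270 [[7.0, -35.0, -50.0], [11.0, -29.0, -59.0], [11.0, -26.0, -58.0], [10.0, -23.0, -57.0], [2.0, -23.0, -40.0]]
275 [[7.0, -33.0, -56.0], [11.0, -28.0, -63.0], [11.0, -25.0, -62.0], [9.0, -22.0, -59.0], [-0.0, -23.0, -40.0]]
280 [[7.0, -32.0, -60.0], [12.0, -27.0, -68.0], [11.0, -24.0, -67.0], [7.0, -23.0, -59.0], [-2.0, -23.0, -41.0]]
285 [[12.0, -29.0, -73.0], [12.0, -26.0, -73.0], [10.0, -24.0, -69.0], [5.0, -23.0, -60.0], [-5.0, -23.0, -41.0]]
290 [[13.0, -27.0, -78.0], [12.0, -25.0, -76.0], [8.0, -24.0, -69.0], [3.0, -23.0, -60.0], [-5.0, -22.0, -45.0]]
295 [[12.0, -27.0, -80.0], [12.0, -24.0, -80.0], [6.0, -24.0, -70.0], [2.0, -23.0, -62.0], [-8.0, -22.0, -46.0]]
```

View pics/w3.png

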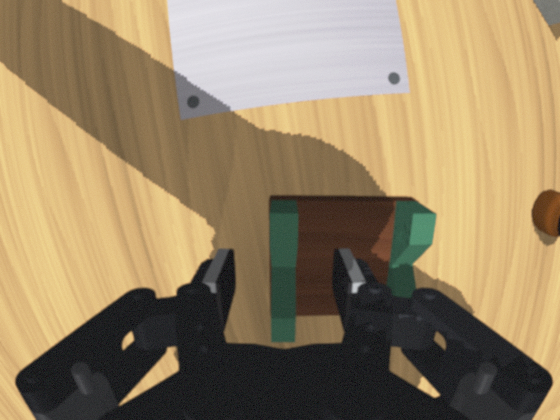

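The fingertips sit about 27 mm (shut) to 36 mm (47 mm open) behind the reported TCP, so the fingers closed above the wing. The rest did not move. I'll correct for this offset: commanding reported z of about 0 puts the tips near 30 mm.

jog_arm(
  targets=[
    [0,0,4,0,0,0],
    [0,0,6,0,0,0],
    [0,0,7.8,0,0,0],
    [0,0,7.8,0,0,0],
    [0,0,7.8,0,0,0],
  ],
)

```text
time_s: 4.78
position: [0.498, -0.1922, -0.0012]
tool_rot: [[0.164, 0.986, -0.003], [0.986, -0.164, 0.002], [0.001, -0.003, -1.0]]
ft_force: [-0.2, -0.8, 0.6]
grip_width: 0.0468
gripper_force: 0.0
```

jog_arm(
  targets=[
    [0,0,0,0,0,0],
    [0,0,0,0,0,0],
    [0,0,0,0,0,0],
    [0,0,0,0,0,0],
    [0,0,0,0,0,0],
  ],
  hand=0,
)

```text
time_s: 5.2
position: [0.4991, -0.1929, 0.001]
tool_rot: [[0.164, 0.986, 0.002], [0.986, -0.164, -0.001], [-0.001, 0.002, -1.0]]
ft_force: [-1.7, 0.4, 7.2]
grip_width: 0.0169
gripper_force: 60.2
```

```bash
python3 - <<'E'
from h import *
o=env.observe();print(o["position"],o["grip_width"],o["gripper_force"],o["ft_force"])
im=env.get_image("wrist");P,ok=wcloud(im);Q=(P-o["position"])@o["tool_rot"]*1000
m=ok&(abs(Q[...,1])<35)&(Q[...,0]>8)&(Q[...,0]<13)&(Q[...,2]>-60)&(Q[...,2]<-25)&(abs(abs(Q[...,1])-14)<4);print("fingers z max",np.round(np.percentile(Q[m][:,2],[50,95,99])),m.sum())
c0=np.array([.5387,-.2385]);dy=np.radians(-2+9.5);c1=np.array([.5234,-.0365])
C,S=np.cos(dy),np.sin(dy);p=c1+np.array([[C,-S],[S,C]])@(o["position"][:2]-c0)
delta([*p,o["position"][2]],R.from_euler('z',dy).as_matrix()@o["tool_rot"])
E
```

```text
[ 0.49913969 -0.1929097   0.00102067] 0.016930546932003136 60.1888943616261 [-1.74780009  0.43222458  7.23324357]
fingers z max [-48. -34. -32.] 665
row [19.03, -5.29, -0.03] [-0.01, 0.01, -7.5] pos [ 0.4991 -0.1929  0.001 ] t 5.25
```

Gripped. Sliding slowly.

jog_arm(
  targets=[
    [1.2,-0.3,0,0,0,-0.4],
    [3,-0.8,0,0,0,-1.2],
    [5,-1.4,0,0,0,-2],
    [7,-1.9,0,0,0,-2.8],
    [9,-2.5,0,0,0,-3.6],
    [11,-3.1,0,0,0,-4.4],
    [13,-3.6,0,0,0,-5.2],
    [15,-4.2,0,0,0,-6],
  ],
)

```text
time_s: 5.92
position: [0.4832, -0.038, 0.001]
tool_rot: [[0.059, 0.998, 0.004], [0.998, -0.059, -0.002], [-0.002, 0.004, -1.0]]
ft_force: [1.0, -3.9, 4.4]
grip_width: 0.0169
gripper_force: 59.9
```

jog_arm(
  targets=[
    [1.5,-0.7,0,0,0,-0.5],
    [2.8,-1.1,0,0,0,-1],
    [3.7,-1.4,0,0,0,-1.3],
    [4.1,-1.5,0,0,0,-1.5],
    [4.1,-1.5,0,0,0,-1.5],
    [4.1,-1.5,0,0,0,-1.5],
  ],
)

```text
time_s: 6.42
position: [0.4704, 0.0047, 0.001]
tool_rot: [[0.034, 0.999, 0.003], [0.999, -0.034, 0.0], [0.0, 0.003, -1.0]]
ft_force: [1.5, 5.3, 9.4]
grip_width: 0.0171
gripper_force: 60.7
```

```bash
python3 - <<'E'
from h import *
o=env.observe();print(o["position"],o["grip_width"],o["gripper_force"],o["ft_force"],np.degrees(np.arctan2(o["tool_rot"][1,1],o["tool_rot"][0,1])))
im=env.get_image("side");P=cloud(im)
for t in("rest","plate"):
    q=P[env.regions_of("side",t)[0]["pixels"]&(im["depth"]>0)]
    k=q[(q[:,2]>.003)&(q[:,2]<.06)] if t=="rest" else q;print(t,cv2.minAreaRect(k[:,:2].astype(np.float32)*1000))
cv2.imwrite("pics/s4.png",cv2.resize(im["frame"][170:330,150:340,::-1],None,fx=3,fy=3))
E
```

```text
[0.47038723 0.00465667 0.00100056] 0.017098852301852756 60.71123432570971 [1.50726817 5.29535962 9.36847487] -1.9296450843475894
rest ((512.9188842773438, -35.21288299560547), (103.9527816772461, 114.18314361572266), 87.91578674316406)
plate ((522.7991943359375, -36.93299102783203), (154.8725128173828, 182.05792236328125), 87.5560531616211)
```

View pics/s4.png

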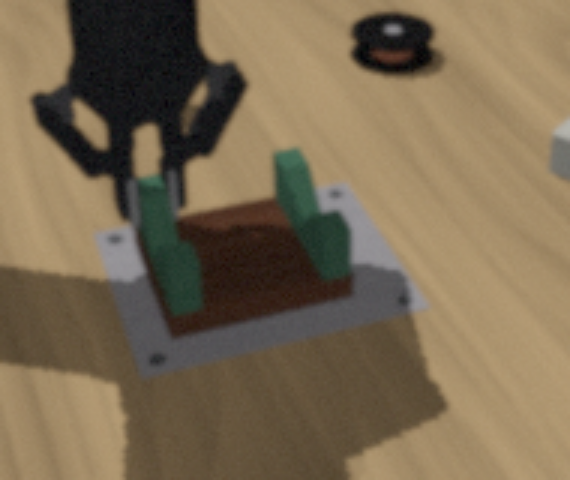

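The rest sits square on the plate but about 8 mm low in x. I'll nudge it, release and rise.

jog_arm(
  targets=[
    [0,0.4,0,0,0,0],
    [-0.1,0.8,0,0,0,0],
    [-0.1,0.8,0,0,0,0],
    [-0.1,0.8,0,0,0,0],
  ],
)

```text
time_s: 6.9
position: [0.4765, 0.0034, 0.001]
tool_rot: [[0.034, 0.999, -0.001], [0.999, -0.034, 0.001], [0.001, -0.001, -1.0]]
ft_force: [-7.4, 3.1, 16.2]
grip_width: 0.0168
gripper_force: 61.6
```

jog_arm(
  targets=[
    [0,0,0,0,0,0],
    [0,0,0,0,0,0],
    [0,0,0,0,0,0],
    [0,0,-3,0,0,0],
    [0,0,-7,0,0,0],
    [0,0,-11,0,0,0],
    [0,0,-13,0,0,0],
    [0,0,-13,0,0,0],
  ],
  hand=0.55,
)

```text
time_s: 7.57
position: [0.4795, 0.0024, 0.1341]
tool_rot: [[0.034, 0.999, 0.009], [0.999, -0.034, -0.002], [-0.002, 0.009, -1.0]]
ft_force: [-0.1, -0.4, 0.7]
grip_width: 0.0467
gripper_force: 0.0
```

```bash
python3 - <<'E'
from h import *
A=[];B=[]
for n in("scene","side"):
    im=env.get_image(n);P=cloud(im)
    q=P[env.regions_of(n,"rest")[0]["pixels"]&(im["depth"]>0)];k=q[(q[:,2]>.047)&(q[:,2]<.058)];A.append(k);print(n,len(k),cv2.minAreaRect(k[:,:2].astype(np.float32)*1000))
im=env.get_image("wrist");P,ok=wcloud(im)
m=ok&(P[...,2]>.047)&(P[...,2]<.057)&(abs(P[...,0]-.52)<.08)&(abs(P[...,1]+.04)<.08);k=P[m];print("wrist",len(k),cv2.minAreaRect(k[:,:2].astype(np.float32)*1000))
o=env.observe();print(o["position"],o["q"])
E
```

```text
scene 302 ((523.1574096679688, -34.526180267333984), (101.7987289428711, 116.47660827636719), 87.57951354980469)
side 432 ((520.1696166992188, -37.61451721191406), (100.98174285888672, 112.47994232177734), 88.00342559814453)
wrist 2599 ((522.4029541015625, -37.24089813232422), (100.84195709228516, 112.88147735595703), 88.10050964355469)
[0.47671759 0.00293456 0.12849354] [-1.39165538e+01  1.89769889e+01  9.26450257e+01  6.60543311e-04
  6.85395573e+01 -1.19575191e+01]
```

The rest is done: centre (0.522, -0.036), yaw -2°. Next is the punch, approached from the robot side with the tool tilted 65° outward, so that after turning 90° it lies along the groove.

```bash
python3 - <<'E'
from h import *
M=rot(-79.4,65,10.6);print(M.round(3).tolist())
delta([.43,.18,.19],M)
delta([.4695,.2067,.085],M)
E
```

```text
[[0.415, 0.184, 0.891], [0.078, -0.983, 0.167], [0.906, 0.0, -0.423]]
row [17.54, -5.29, -6.13] [-43.75, 54.47, 68.37] pos [0.4767 0.0029 0.1285] t 7.8167
row [20.34, -1.41, 4.37] [-43.75, 54.47, 68.37] pos [0.4767 0.0029 0.1285] t 7.8167
```

jog_arm(
  targets=[
    [5,-1,-6,0,0,0],
    [17.5,-5.3,-6.1,-43.8,54.5,68.4],
    [17.5,-5.3,-6.1,-43.8,54.5,68.4],
    [17.5,-5.3,-6.1,-43.8,54.5,68.4],
    [17.5,-5.3,-6.1,-43.8,54.5,68.4],
    [17.5,-5.3,-6.1,-43.8,54.5,68.4],
    [17.5,-5.3,-6.1,-43.8,54.5,68.4],
    [17.5,-5.3,-6.1,-43.8,54.5,68.4],
  ],
  hand=0.85,
)

```text
time_s: 8.48
position: [0.4299, 0.1795, 0.1902]
tool_rot: [[0.473, 0.728, 0.496], [0.694, -0.655, 0.298], [0.542, 0.203, -0.815]]
ft_force: [1.3, 1.7, 0.5]
grip_width: 0.0728
gripper_force: 0.0
```

```bash
python3 - <<'E'
from h import *
delta([.43,.18,.19],rot(-79.4,65,10.6));print(env.observe()["q"])
E
```

```text
row [0.03, -0.02, 0.04] [-21.08, 26.31, 33.16] pos [0.4299 0.1795 0.1902] t 8.4833
[ -4.60218658   0.93141544 114.78265998  32.46428139  38.92818426
  12.84884276]
```

jog_arm(
  targets=[
    [0,0,0,-21.1,26.3,33.2],
    [0,0,0,-21.1,26.3,33.2],
    [0,0,0,-21.1,26.3,33.2],
    [0,0,0,-21.1,26.3,33.2],
    [0,0,0,-21.1,26.3,33.2],
    [0,0,0,-21.1,26.3,33.2],
    [0,0,0,-21.1,26.3,33.2],
    [0,0,0,-21.1,26.3,33.2],
  ],
)

```text
time_s: 9.15
position: [0.4306, 0.1865, 0.1916]
tool_rot: [[0.47, 0.396, 0.788], [0.283, -0.914, 0.291], [0.836, 0.086, -0.542]]
ft_force: [0.1, 0.1, 0.5]
grip_width: 0.0728
gripper_force: 0.0
```

```bash
python3 - <<'E'
from h import *
delta([.43,.18,.19],rot(-79.4,65,10.6));print(env.observe()["q"])
E
```

```text
row [-0.34, 0.56, -0.15] [-8.87, 7.36, 10.52] pos [0.4306 0.1865 0.1916] t 9.15
[ -3.91681575   2.51603101 132.49655452 114.79987351  22.28925765
 -46.07432018]
```

The arm goes close to its wrist singularity here. I'll fit a quick kinematic model from the logged joint/pose pairs to choose a good approach azimuth and tilt.

```bash
cat > kin.py <<'E'
from h import *
from scipy.optimize import least_squares
def fk(q,k):
    r0,h0,lat,L2,L3,al,Lt=k;e=lambda a,d:R.from_euler(a,d,degrees=True).as_matrix()
    A=e('z',q[0]);B=A@e('y',q[1]);p=A@[r0,lat,h0]+B@[0,0,L2]
    C=B@e('y',q[2]);p=p+C@[L3*np.sin(al),0,L3*np.cos(al)]
    D=C@e('z',q[3])@e('y',q[4])@e('z',q[5]);return p+D@[0,0,Lt],D
S=[([51.2039,21.8406,74.3838,0,83.86,-12.337],[.24486,.49211,.2037]),
([-13.9166,18.977,92.645,0,68.54,-11.9575],[.47672,.00293,.1285]),
([-4.602,.9314,114.783,32.464,38.928,12.849],[.4299,.1795,.1902]),
([-3.9168,2.516,132.4966,114.8,22.289,-46.0743],[.4306,.1865,.1916])]
f=lambda k:np.ravel([fk(q,k)[0]-p for q,p in S])
fit=least_squares(f,[0.05,.35,.117,.35,.35,0,.25]);K=fit.x
if __name__=="__main__":
    print(K.round(4),abs(fit.fun).max());D=fk(S[3][0],K)[1];E=fk(S[2][0],K)[1];print(D.round(3),E.round(3))
E
python3 kin.py
```

```text
[2.000e-04 1.303e-01 1.175e-01 5.369e-01 3.656e-01 2.859e-01 2.845e-01] 3.5993140692164305e-05
[[-0.396  0.47   0.788]
 [ 0.914  0.283  0.291]
 [-0.086  0.836 -0.542]] [[-0.728  0.473  0.496]
 [ 0.655  0.694  0.298]
 [-0.203  0.542 -0.815]]
```

```bash
cat > plan.py <<'E'
from kin import *
lo=np.array([-175,-48,16,-78,18,-160.]);hi=np.array([175,130,139,258,160,160.])
def ik(p,M,seeds):
    out=[]
    for s in seeds:
        def g(q):
            x,D=fk(q,K);T=np.c_[D[:,1],-D[:,0],D[:,2]];return np.r_[(x-p)*5,R.from_matrix(T@M.T).as_rotvec()]
        r=least_squares(g,np.clip(s,lo+1,hi-1),bounds=(lo,hi),max_nfev=40)
        if abs(r.fun).max()<2e-3:out.append(r.x)
    return out
D=.051;punch=np.array([.514,.2147,.064]);seat=np.array([.522,-.036,.0485])
def graspM(phi,a,s):return rot(phi-90*s,a,phi)
def finalM(phi,a,s,h):
    M=graspM(phi,a,s);ax=np.cross([0,0,1],[np.cos(np.radians(phi)),np.sin(np.radians(phi)),0])
    return R.from_euler('z',h-phi,degrees=True).as_matrix()@R.from_rotvec(ax*np.pi/2).as_matrix()@M
if __name__=="__main__":
    now=np.array(S[3][0]);res=[]
    seeds=[[10,20,100,a,50,b] for a in(-40,40,90,150) for b in(-80,80)]
    fin={}
    for a in(55,65,75):
     for s in(1,-1):
      for h in(-2,178):
        M=finalM(0,a,s,h);fin[a,s,h]=ik(seat+D*M[:,2],M,[[-14,30,90,c,70,b] for c in(0,170) for b in(-90,0,90)])
     for phi in(-60,-30,0,20,45,70,100,130):
      for s in(1,-1):
        M=graspM(phi,a,s)
        for q in ik(punch+D*M[:,2],M,seeds):
         for h in(-2,178):
          for qf in fin[a,s,h]:
            res.append((np.abs(qf-q).max(),phi,a,s,h,q.round(),qf.round()))
    res.sort(key=lambda r:r[0]+2*max(0,30-min(r[5][4],r[6][4])));seen=set()
    for r in res:
        if r[1:5] not in seen:
            seen.add(r[1:5]);print(*r)
        if len(seen)>14:break
E
time python3 plan.py
```

```text
59.584288411401985 100 75 1 178 [-13.  51.  93.  63.  91. -57.] [ -19.   30.  104.    8.   31. -114.]
59.5842884648975 100 75 -1 178 [-13.  51.  93.  63.  91. 123.] [-19.  30. 104.   8.  31.  66.]
80.6862000653467 130 75 1 178 [ -7.  56.  74.  46. 112. -55.] [ -19.   30.  104.    8.   31. -114.]
80.68620009273376 130 75 -1 178 [ -7.  56.  74.  46. 112. 125.] [-19.  30. 104.   8.  31.  66.]
80.93602253716253 70 75 1 178 [-15.  48. 112.  89.  74. -70.] [ -19.   30.  104.    8.   31. -114.]
80.93602255783023 70 75 -1 178 [-15.  48. 112.  89.  74. 110.] [-19.  30. 104.   8.  31.  66.]
85.94594678956537 -60 75 -1 178 [ 34.  52.  89. -78.  81.  51.] [-19.  30. 104.   8.  31.  66.]
85.94595156357266 -60 75 1 178 [  34.   52.   89.  -78.   81. -129.] [ -19.   30.  104.    8.   31. -114.]
114.85260823929335 45 75 -1 178 [-10.  49. 125. 123.  72.  95.] [-19.  30. 104.   8.  31.  66.]
114.85260826397493 45 75 1 178 [-10.  49. 125. 123.  72. -85.] [ -19.   30.  104.    8.   31. -114.]
127.64495293983055 100 55 1 -2 [-10.  43.  93.  52.  77. -48.] [-14.  47.  72.  -7.  95.  80.]
130.47208080078786 70 55 1 -2 [-11.  39. 109.  77.  56. -51.] [-14.  47.  72.  -7.  95.  80.]
132.2574801904677 100 65 1 -2 [-12.  47.  93.  58.  84. -53.] [-15.  42.  78.  -5.  84.  79.]
133.59771995456222 130 75 1 -2 [ -7.  56.  74.  46. 112. -55.] [-15.  38.  85.  -4.  72.  78.]
133.61726762817366 130 55 1 -2 [ -4.  49.  77.  36.  98. -54.] [-14.  47.  72.  -7.  95.  80.]
real	0m28.475s
user	0m28.129s
sys	0m0.180s
```

```bash
cat > gp.py <<'E'
from plan import *
punch[2]=.068
M0=graspM(65,75,1);M1=finalM(65,75,1,178)
E
python3 - <<'E'
from gp import *
now=env.observe()["q"];print(now.round(1))
for p in([.43,.17,.19],punch-.05*M0[:,2],punch+.051*M0[:,2]):
    delta(p,M0);r=ik(np.array(p),M0,[now,[-12,48,112,90,70,-70]]);print([x.round().tolist() for x in r])
p=seat+.051*M1[:,2];print([x.round().tolist() for x in ik(p,M1,[[-19,30,104,8,31,-114]])],M0.round(3).tolist(),M1.round(3).tolist())
E
```

```text
[ -3.9   2.5 132.5 114.8  22.3 -46.1]
row [-0.62, 1.47, -0.44] [40.04, 18.93, -12.64] pos [0.4306 0.1865 0.1916] t 9.15
[[-35.0, 24.0, 127.0, 74.0, 82.0, -61.0], [-35.0, 24.0, 127.0, 74.0, 82.0, -61.0]]
row [-6.72, 2.97, 10.51] [40.04, 18.93, -12.64] pos [0.4306 0.1865 0.1916] t 9.15
[[-29.0, 43.0, 121.0, 82.0, 77.0, -74.0], [-29.0, 43.0, 121.0, 82.0, 77.0, -74.0]]
row [-4.47, -3.7, 17.75] [40.04, 18.93, -12.64] pos [0.4306 0.1865 0.1916] t 9.15
[[-15.0, 47.0, 115.0, 95.0, 73.0, -72.0], [-15.0, 47.0, 115.0, 95.0, 73.0, -72.0]]
[[-19.0, 30.0, 104.0, 8.0, 31.0, -114.0]] [[0.109, 0.906, 0.408], [0.235, -0.423, 0.875], [0.966, 0.0, -0.259]] [[-0.965, 0.035, 0.259], [0.034, 0.999, -0.009], [-0.259, -0.0, -0.966]]
```

jog_arm(
  targets=[
    [-0.6,1.5,-0.4,40,18.9,-12.6],
    [-0.6,1.5,-0.4,40,18.9,-12.6],
    [-0.6,1.5,-0.4,40,18.9,-12.6],
    [-0.6,1.5,-0.4,40,18.9,-12.6],
    [-0.6,1.5,-0.4,40,18.9,-12.6],
    [-0.6,1.5,-0.4,40,18.9,-12.6],
    [-0.6,1.5,-0.4,40,18.9,-12.6],
    [-0.6,1.5,-0.4,40,18.9,-12.6],
  ],
)

```text
time_s: 9.82
position: [0.4333, 0.1679, 0.1896]
tool_rot: [[0.108, 0.908, 0.405], [0.233, -0.42, 0.877], [0.966, -0.0, -0.257]]
ft_force: [0.3, -1.4, -0.1]
grip_width: 0.0723
gripper_force: 0.0
```

```bash
python3 - <<'E'
from gp import *
print(env.observe()["q"].round(1));delta(punch-.05*M0[:,2],M0)
E
```

```text
[-35.4  24.5 125.9  73.5  82.2 -60.7]
row [-9.77, 5.35, 5.5] [-0.19, -0.1, 0.03] pos [0.4333 0.1679 0.1896] t 9.8167
```

jog_arm(
  targets=[
    [-9.8,5.4,5.4,0,0,0],
    [-9.8,5.4,5.4,0,0,0],
    [-9.8,5.4,5.4,0,0,0],
    [-9.8,5.4,5.4,0,0,0],
    [-9.8,5.4,5.4,0,0,0],
    [-9.8,5.4,5.4,0,0,0],
  ],
)

```text
time_s: 10.32
position: [0.4904, 0.1726, 0.0837]
tool_rot: [[0.109, 0.907, 0.407], [0.235, -0.421, 0.876], [0.966, 0.0, -0.259]]
ft_force: [-0.7, -0.0, -0.0]
grip_width: 0.0725
gripper_force: 0.0
```

```bash
python3 - <<'E'
from gp import *
im=env.get_image("wrist");cv2.imwrite("pics/w5.png",im["frame"][:,:,::-1]);P,ok=wcloud(im)
m=ok&(P[...,2]>.03)&(P[...,2]<.13)&(np.hypot(P[...,0]-.514,P[...,1]-.2147)<.05);q=P[m]
o=env.observe()
Q=(q-o["position"])@o["tool_rot"]*1000;b=(Q[:,2]>15);Q=Q[b];q=q[b]
print(b.sum(),np.percentile(Q,[1,50,99],axis=0).round(1).tolist(),"top",np.percentile(q[:,2],99))
delta(punch+.051*M0[:,2],M0);print(o["q"].round(1))
E
```

```text
5881 [[-42.3, -13.6, 22.5], [12.8, 2.0, 33.4], [51.6, 17.3, 52.3]] top 0.1250049670386787
row [-0.33, 0.34, 10.18] [-0.05, 0.01, 0.17] pos [0.4906 0.1724 0.0844] t 10.3667
[-29.5  42.9 121.   81.4  76.8 -73.6]
```

View pics/w5.png

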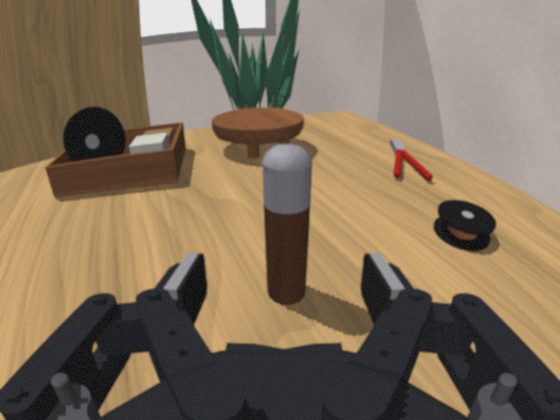

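The punch stands between the fingers at column 287, centred within 2 mm. Advancing and gripping.

jog_arm(
  targets=[
    [-0.2,0.2,3.5,0,0,0],
    [-0.3,0.2,6.5,0,0,0],
    [-0.3,0.2,9,0,0,0],
    [-0.3,0.2,10.2,0,0,0],
    [-0.3,0.2,10.2,0,0,0],
    [-0.3,0.2,10.2,0,0,0],
  ],
)

```text
time_s: 10.87
position: [0.5339, 0.2599, 0.0555]
tool_rot: [[0.105, 0.907, 0.407], [0.236, -0.42, 0.876], [0.966, 0.004, -0.258]]
ft_force: [0.0, -0.5, 0.1]
grip_width: 0.0727
gripper_force: 0.0
```

jog_arm(
  targets=[
    [0,0,0,0,0,0],
    [0,0,0,0,0,0],
    [0,0,0,0,0,0],
    [0,0,0,0,0,0],
    [0,0,0,0,0,0],
    [0,0,0,0,0,0],
  ],
  hand=0,
)

```text
time_s: 11.37
position: [0.5349, 0.2593, 0.054]
tool_rot: [[0.107, 0.907, 0.408], [0.235, -0.422, 0.876], [0.966, 0.002, -0.258]]
ft_force: [-0.8, -2.6, 5.9]
grip_width: 0.0306
gripper_force: 58.7
```

```bash
python3 - <<'E'
from gp import *
o=env.observe();p=o["position"];print(p,o["grip_width"],o["ft_force"],o["q"].round(1))
delta(p+[0,0,.12],o["tool_rot"])
im=env.get_image("wrist");P,ok=wcloud(im);Q=(P-p)@o["tool_rot"]*1000
m=ok&(P[...,2]>.085)&(P[...,2]<.13)&(np.hypot(P[...,0]-.514,P[...,1]-.2147)<.04)
q=P[m];print(m.sum(),np.percentile(q,[1,50,99],axis=0).round(4).tolist())
E
```

```text
[0.53485901 0.25928641 0.05399077] 0.03055051781411021 [-0.84473544 -2.57890238  5.88034679] [-14.9  47.5 115.2  95.1  72.8 -72.3]
row [11.59, 0.03, -3.09] [0.0, 0.0, 0.0] pos [0.5349 0.2593 0.054 ] t 11.3667
12745 [[0.4806, 0.1792, 0.0854], [0.5095, 0.2026, 0.1081], [0.5288, 0.2204, 0.1257]]
```

```bash
cat >> gp.py <<'E'
mid_t=np.array([[.107,.907,.408],[.235,-.422,.876],[.966,.002,-.258]]).T@(np.array([.514,.2147,.0625])-[.5349,.2593,.054])
def tcp_for(mid,M):return np.array(mid)-M@mid_t
E
python3 - <<'E'
from gp import *
from scipy.spatial.transform import Slerp
o=env.observe();p0=o["position"]+[0,0,.12];T0=o["tool_rot"];p1=tcp_for([.522,-.036,.16],M1);print(mid_t,p1)
sl=Slerp([0,1],R.from_matrix([T0,M1]));q=o["q"]
for t in np.linspace(0,1,9):
    M=sl(t).as_matrix();p=p0+t*(p1-p0);r=ik(p,M,[q])
    if r:q=r[0]
    print(round(t,2),len(r),q.round(),"punch axis z",(M@T0.T)[2,2].round(2),"mid",(p+M@mid_t).round(3))
print(R.from_matrix(T0.T@M1).as_rotvec(degrees=True).round(1))
E
```

```text
[-0.0045063 -0.0001181 -0.0497898] [ 0.53053272 -0.0361798   0.11074043]
0.0 1 [-15.  31. 113.  89.  72. -52.] punch axis z 1.0 mid [0.514 0.215 0.182]
0.12 1 [-18.  30. 106.  73.  75. -54.] punch axis z 0.97 mid [0.521 0.177 0.181]
0.25 1 [-20.  29.  99.  60.  77. -58.] punch axis z 0.9 mid [0.526 0.141 0.181]
0.38 1 [-20.  27.  93.  48.  79. -63.] punch axis z 0.79 mid [0.53  0.109 0.18 ]
0.5 1 [-20.  26.  90.  38.  79. -71.] punch axis z 0.64 mid [0.533 0.078 0.179]
0.62 1 [-19.  25.  88.  28.  76. -80.] punch axis z 0.47 mid [0.533 0.049 0.177]
0.75 1 [-19.  23.  89.  20.  70. -90.] punch axis z 0.3 mid [0.531 0.021 0.174]
0.88 1 [ -18.   21.   92.   12.   61. -100.] punch axis z 0.14 mid [ 0.528 -0.007  0.168]
1.0 1 [ -19.   19.   98.    6.   49. -110.] punch axis z -0.0 mid [ 0.522 -0.036  0.16 ]
[  60.8  -56.8 -105. ]
```

jog_arm(
  targets=[
    [3,0,-0.8,0,0,0],
    [6,0,-1.6,0,0,0],
    [9,0,-2.4,0,0,0],
    [11.6,0,-3.1,0,0,0],
    [11.6,0,-3.1,0,0,0],
    [11.6,0,-3.1,0,0,0],
  ],
)

```text
time_s: 11.92
position: [0.5342, 0.2598, 0.1739]
tool_rot: [[0.106, 0.907, 0.407], [0.237, -0.421, 0.876], [0.966, 0.004, -0.26]]
ft_force: [-0.2, -0.8, -2.7]
grip_width: 0.0308
gripper_force: 59.5
```

```bash
python3 - <<'E'
from gp import *
o=env.observe();delta(tcp_for([.522,-.036,.165],M1),M1)
E
```

```text
row [-12.67, 12.1, -24.55] [60.71, -56.65, -104.93] pos [0.5342 0.2598 0.1739] t 11.9167
```

jog_arm(
  targets=[
    [-0.6,0.6,-1.2,3,-2.8,-5.2],
    [-1.2,1.2,-2.4,6.1,-5.7,-10.5],
    [-1.9,1.8,-3.7,9.1,-8.5,-15.7],
    [-2.5,2.4,-4.9,12.1,-11.3,-21],
    [-3.2,3,-6.1,15.2,-14.2,-26.2],
    [-3.8,3.6,-7.4,18.2,-17,-31.5],
    [-4.4,4.2,-8.6,21.2,-19.8,-36.7],
    [-5,4.8,-9.8,24.3,-22.7,-42],
  ],
)

```text
time_s: 12.58
position: [0.5324, 0.1408, 0.1485]
tool_rot: [[-0.492, 0.867, 0.079], [0.63, 0.292, 0.72], [0.601, 0.404, -0.69]]
ft_force: [-0.4, 0.1, -2.7]
grip_width: 0.0305
gripper_force: 59.8
```

```bash
python3 - <<'E'
from gp import *
o=env.observe();delta(tcp_for([.522,-.036,.165],M1),M1);print(o["q"].round())
E
```

```text
row [-13.03, -6.65, -10.5] [36.22, -34.17, -62.81] pos [0.5324 0.1408 0.1485] t 12.5833
[-20.  27.  92.  46.  79. -65.]
```

jog_arm(
  targets=[
    [-1,-0.5,-0.8,2.7,-2.6,-4.8],
    [-2.3,-1.2,-1.9,6,-5.7,-10.2],
    [-3.6,-1.8,-2.9,9.5,-8.9,-16],
    [-4.8,-2.5,-3.9,12.8,-12,-22],
    [-6,-3.1,-4.9,16,-15,-27.6],
    [-7.2,-3.7,-5.8,19,-18,-33],
    [-8.4,-4.3,-6.8,22.3,-21,-38.5],
    [-9.6,-4.9,-7.8,25.5,-24,-44],
  ],
)

```text
time_s: 13.25
position: [0.5302, 0.0106, 0.1244]
tool_rot: [[-0.941, 0.316, 0.117], [0.334, 0.919, 0.208], [-0.042, 0.235, -0.971]]
ft_force: [-0.1, 0.0, -1.9]
grip_width: 0.0306
gripper_force: 59.7
```

```bash
python3 - <<'E'
from gp import *
o=env.observe();delta(tcp_for([.522,-.036,.165],M1),M1);print(o["q"].round())
E
```

```text
row [-1.55, -4.49, -0.13] [10.79, -10.35, -18.77] pos [0.5302 0.0106 0.1244] t 13.25
[-19.  22.  90.  15.  66. -96.]
```

jog_arm(
  targets=[
    [-0.4,-1.1,0,2.7,-2.6,-4.7],
    [-0.8,-2.2,-0.1,5.4,-5.2,-9.4],
    [-1.2,-3.4,-0.1,8.1,-7.8,-14.1],
    [-1.6,-4.5,-0.1,10.8,-10.4,-18.8],
    [-1.6,-4.5,-0.1,10.8,-10.4,-18.8],
    [-1.6,-4.5,-0.1,10.8,-10.4,-18.8],
  ],
)

```text
time_s: 13.75
position: [0.5302, -0.035, 0.1158]
tool_rot: [[-0.966, 0.042, 0.256], [0.042, 0.999, -0.005], [-0.256, 0.006, -0.967]]
ft_force: [0.3, 0.0, -1.4]
grip_width: 0.0305
gripper_force: 59.6
```

```bash
python3 - <<'E'
from gp import *
o=env.observe();print(o["q"].round(),o["grip_width"])
for n in("side","scene"):
    im=env.get_image(n);P=cloud(im)
    # punch: points above 0.11, below 0.2 near seat, belonging to the region
    r=env.regions_of(n,"punch")
    for x in r[:1]:
        q=P[x["pixels"]&(im["depth"]>0)];q=q[np.linalg.norm(q-[.522,-.036,.165],axis=1)<.09];c=q.mean(0);w=np.linalg.svd(q-c)[2][0] if len(q)<4000 else None
        print(n,x["score"],len(q),c.round(4),w,np.percentile(q,[1,50,99],axis=0).round(4).tolist())
cv2.imwrite("pics/s6.png",cv2.resize(env.get_image("side")["frame"][100:320,100:350,::-1],None,fx=3,fy=2.7))
delta(tcp_for([.522,-.036,.165],M1),M1)
E
```

```text
[ -19.   19.   97.    6.   50. -110.] 0.030538203415819615
side 0.55 958 [ 0.5188 -0.0453  0.1714] [-9.97516250e-01  7.04358001e-02  3.59374549e-04] [[0.459, -0.0536, 0.1547], [0.5307, -0.0464, 0.1726], [0.5797, -0.0293, 0.1822]]
scene 0.84 474 [ 0.5535 -0.0313  0.1749] [ 0.99188601 -0.05904001 -0.11258963] [[0.4741, -0.0505, 0.1549], [0.5562, -0.0308, 0.1776], [0.5867, -0.0169, 0.184]]
row [0.13, -0.06, 0.12] [0.1, 0.11, -0.38] pos [ 0.5315 -0.0356  0.1173] t 14.0
```

View pics/s6.png

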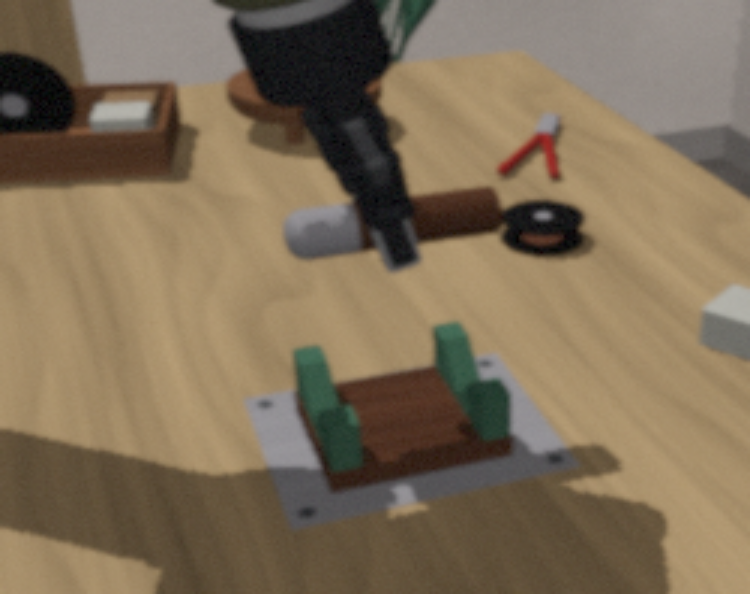

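The punch is level over the rest, nose toward -x, with its middle at about (0.523, -0.035, 0.167). Lowering it.

jog_arm(
  targets=[
    [0.8,0,3,0,0,-0.4],
    [1.5,0,5.5,0,0,-0.4],
    [2.1,0,8,0,0,-0.4],
    [2.6,0,9.6,0,0,-0.4],
    [2.9,0,10.7,0,0,-0.4],
    [2.9,0,10.7,0,0,-0.4],
    [2.9,0,10.7,0,0,-0.4],
  ],
)

```text
time_s: 14.58
position: [0.5314, -0.0354, 0.0065]
tool_rot: [[-0.965, 0.034, 0.261], [0.033, 0.999, -0.008], [-0.261, 0.001, -0.965]]
ft_force: [1.0, 0.9, -2.0]
grip_width: 0.0307
gripper_force: 59.6
```

```bash
python3 - <<'E'
from gp import *
o=env.observe();print((o["position"]+o["tool_rot"]@mid_t).round(4),o["ft_force"],o["grip_width"]);delta(tcp_for(seat,M1),M1)
E
```

```text
[ 0.5228 -0.0353  0.0558] [ 0.99873032  0.90360659 -2.02604329] 0.030731931982257942
row [0.27, -0.08, 0.68] [0.08, 0.11, 0.04] pos [ 0.5314 -0.0354  0.0065] t 14.5833
```

jog_arm(
  targets=[
    [0.08,0,0.3,0,0,0],
    [0.13,0,0.5,0,0,0],
    [0.16,0,0.6,0,0,0],
    [0.18,0,0.68,0,0,0],
    [0.18,0,0.68,0,0,0],
  ],
)

```text
time_s: 15.0
position: [0.5319, -0.0358, 0.0004]
tool_rot: [[-0.964, 0.033, 0.263], [0.032, 0.999, -0.009], [-0.263, -0.0, -0.965]]
ft_force: [0.1, -3.2, 4.2]
grip_width: 0.0307
gripper_force: 60.4
```

In contact (about 6 N). I'll ease a bit further, loosen the grip and open.

jog_arm(
  targets=[
    [0.02,0,0.07,0,0,0],
    [0.02,0,0.07,0,0,0],
    [0.02,0,0.07,0,0,0],
  ],
  newtons=20,
)

```text
time_s: 15.25
position: [0.5321, -0.0361, -0.0]
tool_rot: [[-0.964, 0.033, 0.264], [0.032, 0.999, -0.01], [-0.264, -0.001, -0.965]]
ft_force: [-2.0, -4.8, 7.5]
grip_width: 0.0309
gripper_force: 60.9
```

jog_arm(
  targets=[
    [0,0,0,0,0,0],
    [0,0,0,0,0,0],
    [0,0,0,0,0,0],
    [0,0,0,0,0,0],
  ],
  hand=0.6,
)

```text
time_s: 15.58
position: [0.5312, -0.0353, -0.0012]
tool_rot: [[-0.965, 0.033, 0.261], [0.032, 0.999, -0.008], [-0.261, 0.001, -0.965]]
ft_force: [-1.2, -0.3, 0.1]
grip_width: 0.0514
gripper_force: 0.0
```

```bash
python3 - <<'E'
from gp import *
o=env.observe();print(o["ft_force"],o["grip_width"])
for n in("side","scene"):
    im=env.get_image(n);P=cloud(im);r=env.regions_of(n,"punch")[0];q=P[r["pixels"]&(im["depth"]>0)]
    q=q[np.linalg.norm(q-[.522,-.036,.048],axis=1)<.08];print(n,len(q),np.percentile(q,[1,50,99],axis=0).round(4).tolist())
delta(o["position"]-.12*M1[:,2],o["tool_rot"])
E
```

```text
[-1.15328878 -0.33022182  0.14173952] 0.051366344938946144
side 825 [[0.4602, -0.0639, 0.0383], [0.5326, -0.0478, 0.0579], [0.5819, -0.0289, 0.066]]
scene 533 [[0.483, -0.0575, 0.017], [0.5469, -0.0314, 0.0587], [0.587, -0.0187, 0.0676]]
row [-0.02, 0.02, -12.0] [-0.01, 0.01, 0.0] pos [ 0.5313 -0.0354 -0.0012] t 15.7833
```

jog_arm(
  targets=[
    [-0.4,0,-1.5,0,0,0],
    [-1,0,-3.8,0,0,0],
    [-2,0,-7.5,0,0,0],
    [-3,0,-11,0,0,0],
    [-4,0,-15,0,0,0],
    [-4,0,-15,0,0,0],
    [-4,0,-15,0,0,0],
  ],
)

```text
time_s: 16.37
position: [0.5314, -0.0356, 0.1561]
tool_rot: [[-0.963, 0.033, 0.266], [0.032, 0.999, -0.01], [-0.266, -0.001, -0.964]]
ft_force: [0.1, 0.1, 0.1]
grip_width: 0.0517
gripper_force: 0.0
```

```bash
python3 - <<'E'
from gp import *
o=env.observe();print(o["position"],o["ft_force"])
for n in("side","scene"):
    im=env.get_image(n);P=cloud(im)
    if n=="scene":cv2.imwrite("pics/s7.png",cv2.resize(im["frame"][120:250,220:400,::-1],None,fx=4,fy=4))
    for t in("punch","rest","plate","jar","spool","box"):
        r=env.regions_of(n,t)
        if not r: print(n,t,"none");continue
        q=P[r[0]["pixels"]&(im["depth"]>0)]
        print(n,t,round(r[0]["score"],2),np.percentile(q,[2,50,98],axis=0).round(3).tolist())
im=env.get_image("wrist");P,ok=wcloud(im)
m=ok&(np.hypot(P[...,0]-.522,P[...,1]+.036)<.09)&(P[...,2]>.057)&(P[...,2]<.075);q=P[m];print(len(q),cv2.minAreaRect(q[:,:2].astype(np.float32)*1000),np.percentile(q[:,2],[50,99]))
E
```

```text
[ 0.53141755 -0.0356461   0.15614693] [0.07216056 0.06770537 0.11189868]
side punch 0.77 [[0.462, -0.054, 0.04], [0.518, -0.048, 0.058], [0.58, -0.031, 0.065]]
side rest 0.67 [[0.462, -0.089, 0.003], [0.517, -0.075, 0.02], [0.574, 0.008, 0.055]]
side plate 0.76 [[0.434, -0.112, 0.0], [0.477, -0.085, 0.002], [0.61, 0.034, 0.004]]
side jar 0.76 [[0.737, -0.257, 0.003], [0.748, -0.246, 0.037], [0.795, -0.219, 0.057]]
side spool 0.68 [[0.696, 0.17, 0.002], [0.724, 0.195, 0.024], [0.761, 0.237, 0.027]]
side box 0.68 [[0.759, -0.05, 0.003], [0.78, -0.028, 0.029], [0.82, 0.003, 0.037]]
scene punch 0.69 [[0.47, -0.047, 0.039], [0.535, -0.029, 0.06], [0.586, -0.018, 0.066]]
scene rest 0.7 [[0.47, -0.083, 0.005], [0.528, -0.015, 0.022], [0.581, 0.016, 0.055]]
scene plate 0.59 [[0.443, -0.11, -0.004], [0.58, -0.004, 0.001], [0.614, 0.039, 0.005]]
scene jar 0.77 [[0.743, -0.251, 0.0], [0.767, -0.225, 0.042], [0.781, -0.213, 0.057]]
scene spool 0.78 [[0.697, 0.174, -0.001], [0.736, 0.208, 0.023], [0.765, 0.24, 0.028]]
scene box 0.95 [[0.765, -0.041, 0.004], [0.801, -0.011, 0.033], [0.825, 0.016, 0.038]]
4603 ((523.4942016601562, -37.431575775146484), (28.257827758789062, 123.663330078125), 87.54132843017578) [0.06282451 0.0655272 ]
```

View pics/s7.png

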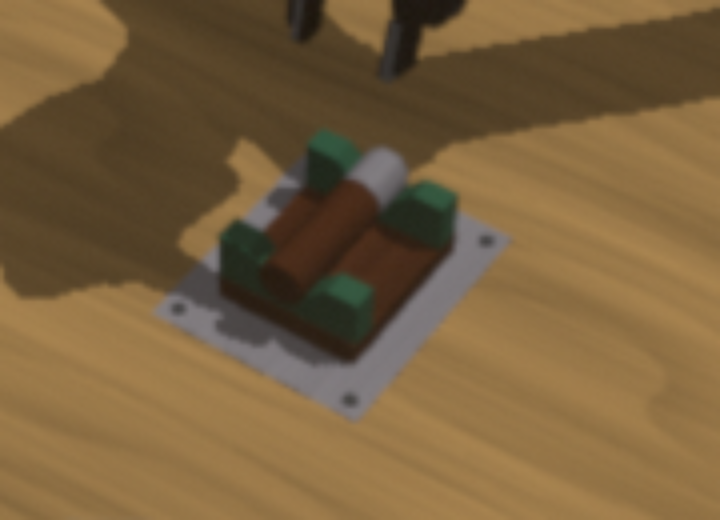

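The punch lies in both Vs, centred and parallel to the groove. The rest is square on the plate and the bystanders have not moved.

```bash
python3 -c "
from rig import env
print(env.close_job())"
```

```text
the job is handed in; nothing more can be done
None
```

The job is handed in (the hand-in returned no verdict): by the last camera check the V-rest is square on the middle of the plate, the punch lies centred in both Vs, and the jar, spool and box have not moved.

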